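# Find the stamped parts crate and push it to the dispatch line

## Task

One of the two blue crates has a green stamp underneath. Tip the crate on the robot's left (its own left, +y) up on a long edge, to about 60 degrees for half a second, so that its underside can be seen, and let it stand back down; then do the same with the crate on the right. Finally push the stamped crate along the bench until its middle stands on the yellow dispatch line; never lift a crate off the bench or topple it, leave the other crate standing within 5 cm of where it was, and leave everything else alone.

Things in the scene. Friction and masses are not known exactly. Their poses are not given: they have to be found in the camera images.
- crate_1: One of two outwardly identical open blue crates, about 0.8 kg, most of it in the floor, 100 mm deep (its x) x 150 mm wide (its y) x 100 mm high, walls 4 mm, inner floor 12 mm above the underside. One stands on the robot's left (+y), one on its right, either way round, turned 25 to 50 degrees clockwise seen from above. Origin: centre of the underside; z up, x away from the robot and to its right. Only one of the two is stamped underneath.
- crate_2: The other of two outwardly identical open blue crates, about 0.8 kg, most of it in the floor, 100 mm deep (its x) x 150 mm wide (its y) x 100 mm high, walls 4 mm, inner floor 12 mm above the underside. One stands on the robot's left (+y), one on its right, either way round, turned 25 to 50 degrees clockwise seen from above. Origin: centre of the underside; z up, x away from the robot and to its right. Only one of the two is stamped underneath.
- stamp (a point): Centre of the inspection stamp, a bright green disc (60 mm across) in a white ring (78 mm across), in the middle of the underside of one of the crates: it lies within 5 mm of that crate's origin. From the far side of the bench it can be seen only while that crate is tipped towards the robot to about 60 degrees; the other crate's underside is plain blue.
- line: The dispatch line: a flat yellow stripe painted across the bench beyond the crates, 50 mm wide (its x) and 620 mm long (its y, roughly left to right, turned 10 to 19 degrees clockwise). Origin: its middle, on the bench; x points away from the robot.
- glue: White glue bottle, 44 mm across, 120 mm tall, standing to the left of the crates. Origin: centre of its foot. Leave alone.
- driver: Red-handled screwdriver, about 200 mm long, lying to the right of the crates. Leave alone.
- cup: Grey open cup, 72 mm across, 80 mm tall, standing to the right of the crates, by the end of the dispatch line. Origin: centre of its foot. Leave alone.
- crate_1_near_edge (a point): Middle of crate_1's robot-side (-x) long bottom edge, 50 mm from its origin. A rubber strip under it grips the bench (friction about 0.65 to 0.85), so a level push on a long wall within 15 mm of the rim tips the crate about the opposite bottom edge; a push below half height slides it. From less than about 72 degrees it falls back by itself, beyond it topples.
- crate_1_far_edge (a point): Middle of crate_1's far-side (+x) long bottom edge, 50 mm from its origin. A rubber strip under it grips the bench (friction about 0.65 to 0.85), so a level push on a long wall within 15 mm of the rim tips the crate about the opposite bottom edge; a push below half height slides it. From less than about 72 degrees it falls back by itself, beyond it topples.
- crate_2_near_edge (a point): Middle of crate_2's robot-side (-x) long bottom edge, 50 mm from its origin. A rubber strip under it grips the bench (friction about 0.65 to 0.85), so a level push on a long wall within 15 mm of the rim tips the crate about the opposite bottom edge; a push below half height slides it. From less than about 72 degrees it falls back by itself, beyond it topples.
- crate_2_far_edge (a point): Middle of crate_2's far-side (+x) long bottom edge, 50 mm from its origin. A rubber strip under it grips the bench (friction about 0.65 to 0.85), so a level push on a long wall within 15 mm of the rim tips the crate about the opposite bottom edge; a push below half height slides it. From less than about 72 degrees it falls back by itself, beyond it topples.
There are look-alikes about, which are no part of the job. What is shaped like the crate_1 but red or turquoise is not meant.

How it is judged:
On the way, in this order (a step that is already met when the one before it is completed fails the run):
1. the left crate is tipped more than 55 degrees while the right one stands (((angle between crate_1's own z axis and vertical above 0.96 rad and angle between crate_2's own z axis and vertical below 0.12 rad and world y of crate_1 above 0 m) or (angle between crate_2's own z axis and vertical above 0.96 rad and angle between crate_1's own z axis and vertical below 0.12 rad and world y of crate_2 above 0 m))), for 0.3 s.
2. the right crate is tipped more than 55 degrees while the left one stands again (((angle between crate_1's own z axis and vertical above 0.96 rad and angle between crate_2's own z axis and vertical below 0.12 rad and world y of crate_1 below 0 m) or (angle between crate_2's own z axis and vertical above 0.96 rad and angle between crate_1's own z axis and vertical below 0.12 rad and world y of crate_2 below 0 m))), for 0.3 s.
3. both crates stand flat again (angle between each of crate_1, crate_2's own z axis and vertical below 0.12 rad), for 0.2 s.
4. the stamped crate's middle is over the dispatch line (x of crate_1 in the frame of line between -0.025 and 0.025 m and y of crate_1 in the frame of line between -0.3 and 0.3 m), for 0.1 s.
At the end, for the whole second after the job is handed in: The stamped crate stands flat and still on the bench, its middle within 25 mm of the centre line of (so on) the yellow stripe and between the stripe's ends; the other crate stands flat within 60 mm of where it started (all of step 4 and angle between each of crate_1, crate_2's own z axis and vertical below 0.05 rad and height (world z) of each of crate_1, crate_2 below 0.01 m and linear speed of each of crate_1, crate_2 below 0.02 m/s and distance of crate_2 from where it was at the start of the episode below 0.06 m); the robot touches nothing.
It fails at once if a crate is lifted: both its long bottom edges are more than 20 mm off the bench (height (world z) of each of crate_1_near_edge, crate_1_far_edge above 0.02 m or height (world z) of each of crate_2_near_edge, crate_2_far_edge above 0.02 m).
It fails at once if a crate is toppled (tilted beyond 80 degrees) (angle between any of crate_1, crate_2's own z axis and vertical above 1.4 rad).
It fails at once if the glue bottle, screwdriver or cup is disturbed (moved more than 30 mm or tipped) (distance of any of glue, driver, cup from where it was at the start of the episode above 0.03 m or angle between any of glue, cup's own z axis and vertical above 0.35 rad).
It also fails if it takes over 72 s, if anything falls off the work surface, if the arm or the gripper's body presses on something with over 40 N, if the wrist force passes 120 N, or if a joint passes its speed limit or range.

## Robot

A 6-joint arm with a two-finger parallel gripper is mounted at the origin on the work surface. World frame = base frame: x ahead of the robot, y to its left, z up, the work surface at z = 0. Lengths are in m, angles in rad, forces in N, time in s.
With the tool pointing down it reaches from about 0.35 to 0.775 m from the base axis. Payload 7.3 kg.
Tool frame: the origin (TCP) lies midway between the tips of the shut fingers; the grasp point (between the pads) lies 19 mm behind it (robot.grasp_offset is the z of the grasp point in the tool frame, in m); z points along the fingers, y is the direction in which the jaws open and shut (so a half turn about z gives the same grasp; the last joint's range is limited). The gripper opens to 92 mm and grips with 3 to 60 N. Pads are 19 mm wide; open, the fingers measure 130 mm over their backs; the gripper's body (75 mm by 190 mm) begins 47 mm behind the grasp point.
Start: joints at [-1.3, 0.342, 1.524, -0, 1.275, -0.146], TCP at [0.213, -0.48, 0.227] pointing down, gripper open.
Joint ranges: [-2.53, 2.53], [-0.77, 2.02], [0.04, 2.7], [-1, 4.14], [0.28, 2.66], [-3.11, 3.11]. Speed limits (rad/s): [2.57, 2.57, 3.14, 3.14, 3.14, 3.14].

## Interface

Orientations are given as [roll, pitch, yaw] about the fixed x, y, z axes, in that order (R = Rz(yaw) Ry(pitch) Rx(roll)).
In Python, from cell import observe, imaging, workorder, robot gives the robot as it stands. The module is installed in compiled form; this text tells all that it offers.
- The arm moves only by the tool send_rows, never from a script. Its argument "series" is a list of rows, each a list of 7 numbers: the shift along the tool's x, y, z in m, then the turn, a rotation vector about the tool's x, y, z in rad, then the closure, from 0 (fully open) to 1 (shut). A call has 1 to 5 rows; each row shifts and turns the commanded pose from where the row before left it, along the tool's axes as they then stand; what a row does not reach is not made up. A row lasts 1/12 s, in which the tool goes at most 41.7 mm and 7.16 degrees, less where a joint would pass 70% of its speed; a pose out of reach is approached as far as the arm can. A call is refused whole if a number of a shift passes 0.0417 or a number of a turn 0.125, either way. A call with a gripper value outside its range is refused whole. The fingers move at their own pace and stop on an object; "newtons" is the grip in N (left out, the last holds). Time passes only in rows, so rows that do not move let the fingers close. It gives the time, the measured TCP pose, the force and the opening at its end, in the units of the state.
- observe(): the state, without advancing time (a new reading comes with each control period).
- imaging.read_camera(name): name is "scene" or "top" or "wrist"; returns a dict with "color" (420x560x3 uint8, red, green, blue), "range_z" (420x560 float32, m along the optical axis (not along the pixel's ray), 0 where there is no reading), "vfov" (degrees; the focal length in pixels is half the picture's height over the tangent of half this angle, whatever the lens; pixels are square), "cx", "cy" (the principal point, pixels), "T" (4x4, takes a point from camera to world coordinates). Camera axes: x right, y down, z forward; pixel columns grow to the right and rows downward; lengths in m; the calibration is good to about 2 mm. A picture is of the moment at which its call begins.
- workorder.hand_in(): hands the job in, once; it reports no verdict.
The state is a dict: "time": time; "qpos": joint angles; "qvel": joint speeds; "joint_efforts": joint torques, N m; "tool_pos": TCP position; "tool_rot": TCP orientation; "contact_force": force on the tool from outside, world axes, zero at the start; "torque": the same for the moment, N m; "opening": finger opening in m.
Only numpy, scipy, OpenCV 4.12 (cv2) and the standard library are available. Lean on these libraries where they do the work, as an engineer would, in place of code of your own. Each camera call takes 0.05 s, during which the arm holds its last target.

## Working session

There is one attempt and no reset: what is moved stays moved. The work goes in short steps, Python scripts to look and compute and a tool call to move; the robot and the scene stay as the last step left them, time stands still between calls to the robot, and variables do not carry over. Pictures are saved under pics/ and viewed, and the job is handed in when it is done.

Besides the shell and the picture viewer there is one more tool, called after "Call:" in YAML: its name, and indented under it one key for each argument. send_rows: Moves the arm, as the interface text tells. Its arguments: {"type":"object","properties":{"series":{"type":"array","items":{"type":"array","items":{"type":"number"}}},"newtons":{"type":"number"}},"required":["series"]}

```bash
mkdir -p pics; ls
cat > h.py <<'E'
import numpy as np, cv2
from cell import observe, imaging, workorder, robot
def cam(n):
    d=imaging.read_camera(n); d['f']=d['color'].shape[0]/2/np.tan(np.radians(d['vfov'])/2); return d
def save(d,name): cv2.imwrite('pics/'+name+'.png',d['color'][:,:,::-1])
def pts(d):
    z=d['range_z']; v,u=np.mgrid[:z.shape[0],:z.shape[1]]
    P=np.stack([(u-d['cx'])*z/d['f'],(v-d['cy'])*z/d['f'],z],-1)
    return P@d['T'][:3,:3].T+d['T'][:3,3]
def ray(d,u,v,h):
    r=d['T'][:3,:3]@np.array([(u-d['cx'])/d['f'],(v-d['cy'])/d['f'],1]); o=d['T'][:3,3]
    return o+r*(h-o[2])/r[2]
def proj(d,p):
    q=np.linalg.inv(d['T'])@np.append(p,1); return q[:2]/q[2]*d['f']+[d['cx'],d['cy']]
E
python3 - <<'E'
from h import *
s=observe(); print({k:np.round(v,3) for k,v in s.items()})
print(robot, [a for a in dir(robot) if a[0]!='_'])
for n in ['scene','top','wrist']:
    d=cam(n); save(d,n+'0'); print(n,d['vfov'],d['cx'],d['cy'],np.round(d['T'],3).tolist())
E
```

```text
pics
{'time': np.float64(0.0), 'qpos': array([-1.3  ,  0.343,  1.525,  0.   ,  1.275, -0.146]), 'qvel': array([-0.002,  0.001, -0.   , -0.   ,  0.   ,  0.   ]), 'joint_efforts': array([ 1.0000e-03, -4.3125e+01, -2.4422e+01,  7.2000e-02,  5.6000e-02,
       -0.0000e+00]), 'tool_pos': array([ 0.212, -0.48 ,  0.226]), 'tool_rot': array([-3.14 , -0.   ,  0.417]), 'contact_force': array([-0.404, -0.435,  0.036]), 'torque': array([ 0.022,  0.042, -0.03 ]), 'opening': np.float64(0.092)}
<Robot object at 0x7f8b0a75be00> ['IKError', 'grasp_offset']
scene 56.10172837246094 280.64949557795137 206.5670211525562 [[-0.021, 0.7, -0.713, 1.18], [1.0, 0.003, -0.027, 0.026], [-0.017, -0.714, -0.7, 0.728], [0.0, 0.0, 0.0, 1.0]]
top 46.272326971643984 277.09627352242234 208.29101025378782 [[0.013, -0.995, 0.1, 0.375], [-1.0, -0.013, 0.001, -0.028], [-0.0, -0.1, -0.995, 1.376], [0.0, 0.0, 0.0, 1.0]]
wrist 61.85120697717197 278.8744710289256 212.98740176435803 [[0.405, -0.881, -0.246, 0.278], [-0.914, -0.39, -0.109, -0.45], [-0.0, 0.269, -0.963, 0.384], [0.0, 0.0, 0.0, 1.0]]
```

View pics/scene0.png

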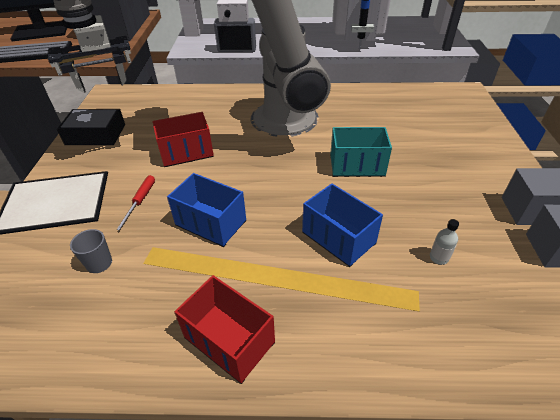

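View pics/top0.png

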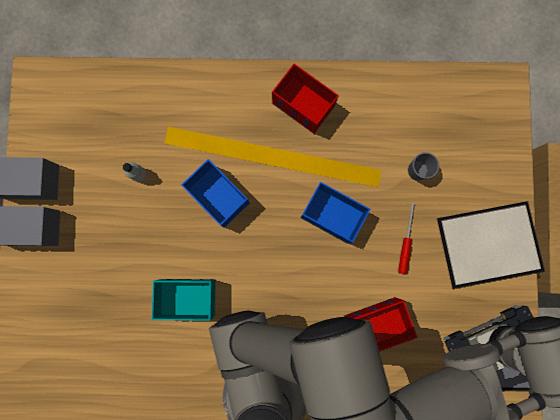

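The pictures show two blue crates: the robot's left one is at top (215,193) / scene (342,225), the right one at top (336,213) / scene (207,210). The look-alikes are red crates at top (305,98) and (385,325), a turquoise one at (183,300), and blue bins off the bench in the scene background (535,60) and (520,120). Glue is at top (134,172), the cup at (424,168), the driver at (406,245), and the yellow line runs from (167,135) to (381,178).

```bash
cat >> h.py <<'E'
def crates(verbose=True, views=('top','scene')):
    out={}
    for n in views:
        d=cam(n); hsv=cv2.cvtColor(d['color'],cv2.COLOR_RGB2HSV); P=pts(d)
        m=cv2.inRange(hsv,(105,120,40),(125,255,255))
        k,lab,st,c=cv2.connectedComponentsWithStats(m)
        for i in range(1,k):
            if st[i,4]<150: continue
            q=P[lab==i]; q=q[d['range_z'][lab==i]>0]
            if len(q)<100 or not(0.2<np.median(q[:,0])<0.95 and abs(np.median(q[:,1]))<0.5): continue
            r=q[(q[:,2]>0.092)&(q[:,2]<.112)]
            if len(r)<20: continue
            rc=cv2.minAreaRect((r[:,:2]*1000).astype(np.float32))
            b=cv2.boxPoints(rc)
            e=[b[1]-b[0],b[2]-b[1]]; L=max(e,key=np.linalg.norm)  # long dir = crate y
            if L[1]<0: L=-L
            ang=np.degrees(np.arctan2(-L[0],L[1]))
            print(n,'px',c[i].round(),'ctr',np.round(rc[0],1),'size',np.round(rc[1],1),'yaw',round(ang,1),'zmed top',np.round(np.percentile(q[:,2],[1,50,99]),3), len(r))
    return d
E
python3 - <<'E'
from h import *
crates()
for n in ['top','scene']:
    d=cam(n); hsv=cv2.cvtColor(d['color'],cv2.COLOR_RGB2HSV); P=pts(d)
    m=cv2.inRange(hsv,(20,140,120),(30,255,255))
    k,lab,st,c=cv2.connectedComponentsWithStats(m)
    i=1+np.argmax(st[1:,4]); v,u=np.where(lab==i)
    q=np.array([ray(d,a,b,0)[:2] for a,b in zip(u,v)])*1000
    rc=cv2.minAreaRect(q.astype(np.float32)); b=cv2.boxPoints(rc); e=[b[1]-b[0],b[2]-b[1]]; L=max(e,key=np.linalg.norm); L=L if L[1]>0 else -L
    print(n,'line',c[i],np.round(rc[0],1),np.round(rc[1],1),np.degrees(np.arctan2(-L[0],L[1])))
d=cam('top'); P=pts(d)
for nm,(u,v) in dict(glue=(128,168),cup=(424,168),drv=(404,245),redfar=(305,98),rednear=(385,325),turq=(183,300)).items():
    print(nm,P[v,u].round(3))
s=d['color'][130:260,150:400]; cv2.imwrite('pics/crop0.png',cv2.resize(s,None,fx=3,fy=3)[:,:,::-1])
E
```

```text
top px [215. 193.] ctr [545.8 139. ] size [152.1  98.4] yaw -44.3 zmed top [0.005 0.014 0.104] 309
top px [336. 213.] ctr [ 496.7 -180.7] size [149.7  99.8] yaw -28.1 zmed top [0.006 0.014 0.104] 313
scene px [208. 208.] ctr [ 496.4 -179.2] size [152.  102.8] yaw -28.1 zmed top [0.005 0.059 0.1  ] 542
scene px [341. 223.] ctr [545.1 140.7] size [151.3 103.1] yaw -44.1 zmed top [0.005 0.058 0.1  ] 600
top line [272.78551246 156.36270229] [662.7 -10.2] [622.5  51.9] -10.989511
scene line [285.64982712 278.4270073 ] [660.7  -9.5] [620.   50.6] -10.985558
glue [0.602 0.361 0.12 ]
cup [ 0.633 -0.44   0.005]
drv [ 0.415 -0.376  0.023]
redfar [ 0.828 -0.102  0.017]
rednear [ 0.197 -0.324  0.011]
turq [0.257 0.229 0.008]
```

View pics/crop0.png

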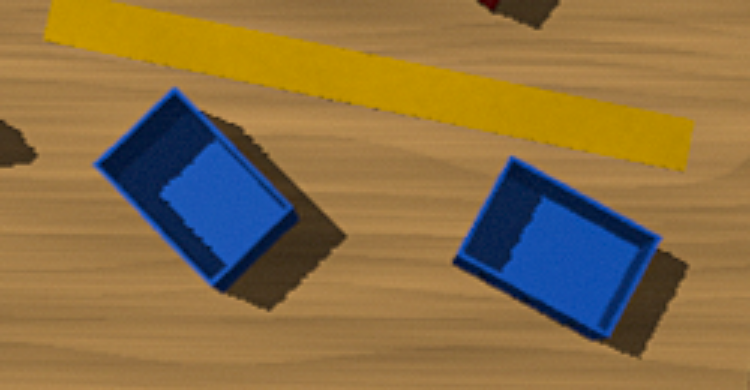

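```bash
cat >> h.py <<'E'
from scipy.spatial.transform import Rotation as Ro
def pose(s=None):
    s=s or observe(); return np.array(s['tool_pos']),Ro.from_euler('xyz',s['tool_rot'])
def RT(yaw_deg,tilt=0):  # tool pointing down, tool x at yaw; tilt (deg) about tool y
    return Ro.from_euler('z',yaw_deg,degrees=True)*Ro.from_euler('x',180,degrees=True)*Ro.from_euler('y',tilt,degrees=True)
def cr(c,psi,x,y=0,z=0):
    a=np.radians(psi); return np.array([c[0]+x*np.cos(a)-y*np.sin(a),c[1]+x*np.sin(a)+y*np.cos(a),z])
def plan(wps,g=0,start=None,vmax=.04,wmax=.12,q=3):
    """wps: list of (pos,Rot,nrows or None); prints rows by call of 5"""
    p,R=start or pose(); rows=[]
    for (tp,tr,n) in wps:
        w=(R.inv()*tr).as_rotvec(); dist=np.linalg.norm(tp-p)
        n=n or max(1,int(np.ceil(max(dist/vmax,np.linalg.norm(w)/wmax))))
        p0,R0=p.copy(),R
        for i in range(1,n+1):
            gp=p0+(tp-p0)*i/n; gr=R0*Ro.from_rotvec(w*i/n)
            sh=np.round(R.inv().apply(gp-p),q); tu=np.round((R.inv()*gr).as_rotvec(),q)
            p=p+R.apply(sh); R=R*Ro.from_rotvec(tu); rows.append([*map(float,sh+0.),*map(float,tu+0.),g])
    for i in range(0,len(rows),5): print(str(rows[i:i+5]).replace(' ',''))
    print('end',p.round(4),R.as_euler('xyz').round(3))
    return p,R
CL=np.array([.545,.140]); PL=-44.2; CR=np.array([.4965,-.180]); PR=-28.1
E
python3 - <<'E'
from h import *
plan([(cr(CL,PL,.085,0,.21),RT(PL+180),None)])
E
```

```text
[[0.033,-0.02,0.001,0.0,0.0,-0.109,0],[0.034,-0.016,0.001,0.0,0.0,-0.108,0],[0.036,-0.012,0.001,0.0,0.0,-0.109,0],[0.037,-0.008,0.001,0.0,0.0,-0.108,0],[0.038,-0.004,0.001,0.0,0.0,-0.109,0]]
[[0.038,0.0,0.001,0.0,0.0,-0.108,0],[0.038,0.004,0.001,0.0,0.0,-0.109,0],[0.037,0.008,0.0,0.0,0.0,-0.108,0],[0.036,0.013,0.001,0.0,0.0,-0.109,0],[0.035,0.016,0.001,0.0,0.0,-0.108,0]]
[[0.032,0.019,0.001,0.0,0.0,-0.109,0],[0.031,0.023,0.001,0.0,0.0,-0.108,0],[0.027,0.027,0.001,0.0,0.0,-0.109,0],[0.025,0.029,0.001,0.0,0.0,-0.108,0],[0.021,0.031,0.001,0.0,0.0,-0.109,0]]
[[0.018,0.034,0.001,0.0,0.0,-0.108,0],[0.014,0.035,0.001,0.0,0.0,-0.109,0],[0.01,0.037,0.001,0.0,0.0,-0.108,0]]
end [0.606  0.081  0.2097] [ 3.141 -0.     2.37 ]
```

Call:
send_rows:
  series:
    - [0.033,-0.02,0.001,0,0,-0.109,0]
    - [0.034,-0.016,0.001,0,0,-0.108,0]
    - [0.036,-0.012,0.001,0,0,-0.109,0]
    - [0.037,-0.008,0.001,0,0,-0.108,0]
    - [0.038,-0.004,0.001,0,0,-0.109,0]

```text
time: 0.82
tool_pos: [0.3224, -0.323, 0.2218]
tool_rot: [3.141, 0.0, 0.964]
contact_force: [1.0, -0.5, 0.1]
opening: 0.092
```

Call:
send_rows:
  series:
    - [0.038,0.0,0.001,0,0,-0.108,0]
    - [0.038,0.004,0.001,0,0,-0.109,0]
    - [0.037,0.008,0.0,0,0,-0.108,0]
    - [0.036,0.013,0.001,0,0,-0.109,0]
    - [0.035,0.016,0.001,0,0,-0.108,0]

```text
time: 1.23
tool_pos: [0.4325, -0.1667, 0.218]
tool_rot: [3.141, 0.001, 1.507]
contact_force: [1.3, -1.1, 0.2]
opening: 0.0918
```

Call:
send_rows:
  series:
    - [0.032,0.019,0.001,0,0,-0.109,0]
    - [0.031,0.023,0.001,0,0,-0.108,0]
    - [0.027,0.027,0.001,0,0,-0.109,0]
    - [0.025,0.029,0.001,0,0,-0.108,0]
    - [0.021,0.031,0.001,0,0,-0.109,0]

```text
time: 1.65
tool_pos: [0.5412, -0.0109, 0.2127]
tool_rot: [3.141, 0.0, 2.05]
contact_force: [1.0, -0.6, -0.7]
opening: 0.0916
```

Call:
send_rows:
  series:
    - [0.018,0.034,0.001,0,0,-0.108,0]
    - [0.014,0.035,0.001,0,0,-0.109,0]
    - [0.01,0.037,0.001,0,0,-0.108,0]
    - [0,0,0,0,0,0,0]

```text
time: 1.98
tool_pos: [0.6084, 0.0864, 0.2086]
tool_rot: [3.139, -0.001, 2.38]
contact_force: [-1.1, -0.3, -0.9]
opening: 0.0922
```

Run:
```python
from h import *
s=observe(); print(s['time'],np.round(s['tool_pos'],4),np.round(s['tool_rot'],3),np.round(s['qpos'],2),np.round(s['contact_force'],1))
plan([(cr(CL,PL,.080,0,.087),RT(PL+180),None)])
```

```text
1.9833 [0.6084 0.0864 0.2086] [ 3.139e+00 -1.000e-03  2.380e+00] [ 0.02  0.52  1.29  0.    1.33 -0.79] [-1.1 -0.3 -0.9]
[[0.001,-0.002,0.03,0.001,0.0,0.002,0],[0.0,-0.001,0.031,0.0,0.0,0.003,0],[0.001,-0.001,0.03,0.001,-0.001,0.002,0],[0.001,-0.002,0.031,0.0,0.0,0.003,0]]
end [0.6021 0.0843 0.0866] [3.141 0.    2.37 ]
```

Call:
send_rows:
  series:
    - [0,0,0.03,0,0,0,0]
    - [0,0,0.03,0,0,0,0]
    - [0,0,0.03,0,0,0,0]
    - [0,0,0.031,0,0,0,0]
    - [0,0,0,0,0,0,0]

```text
time: 2.4
tool_pos: [0.602, 0.0806, 0.0825]
tool_rot: [-3.133, -0.008, 2.369]
contact_force: [-2.0, -0.3, -0.7]
opening: 0.0915
```

Run:
```python
from h import *
s=observe(); print(s['time'],np.round(s['tool_pos'],4),np.round(s['tool_rot'],3),np.round(s['contact_force'],1))
d=cam('scene'); save(d,'s1'); d=cam('top'); save(d,'t1')
p,R=pose(); a=np.radians(PL); e=p[:2]-CL; print('crate frame',e@[np.cos(a),np.sin(a)],e@[-np.sin(a),np.cos(a)])
```

```text
2.4 [0.602  0.0806 0.0825] [-3.133 -0.008  2.369] [-2.  -0.3 -0.7]
crate frame 0.08485187534649553 -0.00022342520732217494
```

View pics/s1.png

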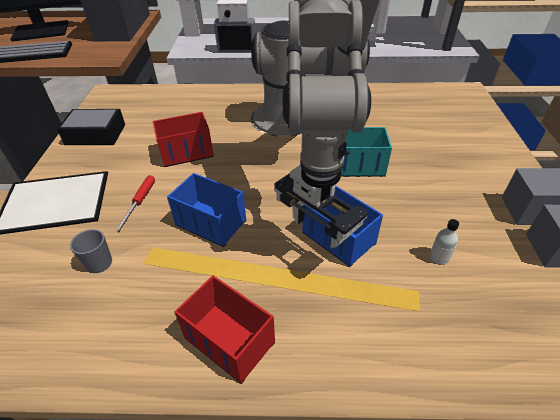

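```bash
cat >> h.py <<'E'
def tipwps(C,psi,yaw,z0,angs,dx=.0095,lift=0.0,off=0.0):
    w=[]
    for t in angs:
        a=np.radians(t); x=.1*np.cos(a)-z0*np.sin(a); z=.1*np.sin(a)+z0*np.cos(a)
        w.append((cr(C,psi,-.05+x+dx+off,0,z+lift),RT(yaw),1))
    return w
E
python3 - <<'E'
from h import *
s=observe(); print(s['time'],np.round(s['tool_pos'],4),np.round(s['tool_rot'],3),np.round(s['contact_force'],1))
st=(cr(CL,PL,.0855,0,.0875),RT(PL+180))
plan([(cr(CL,PL,.062,0,.088),RT(PL+180),3)]+tipwps(CL,PL,PL+180,.088,[3,6,9,12,15,18,21,24,27,30,33,36,39,42,45,48,51,54,56,58,60,61,62]),start=st)
E
```

```text
2.5 [0.6057 0.0807 0.0885] [-3.140e+00 -1.000e-03  2.369e+00] [-0.5  0.1  0.3]
[[0.008,0.0,0.0,0.0,0.0,0.0,0],[0.008,0.0,0.0,0.0,0.0,0.0,0],[0.008,0.0,-0.001,0.0,0.0,0.0,0],[0.007,0.0,-0.005,0.0,0.0,0.0,0],[0.005,0.0,-0.004,0.0,0.0,0.0,0]]
[[0.005,0.0,-0.005,0.0,0.0,0.0,0],[0.005,0.0,-0.004,0.0,0.0,0.0,0],[0.006,0.0,-0.004,0.0,0.0,0.0,0],[0.006,0.0,-0.004,0.0,0.0,0.0,0],[0.006,0.0,-0.003,0.0,0.0,0.0,0]]
[[0.006,0.0,-0.004,0.0,0.0,0.0,0],[0.007,0.0,-0.002,0.0,0.0,0.0,0],[0.006,0.0,-0.003,0.0,0.0,0.0,0],[0.007,0.0,-0.002,0.0,0.0,0.0,0],[0.007,0.0,-0.001,0.0,0.0,0.0,0]]
[[0.007,0.0,-0.002,0.0,0.0,0.0,0],[0.007,0.0,-0.001,0.0,0.0,0.0,0],[0.007,0.0,0.0,0.0,0.0,0.0,0],[0.006,0.0,-0.001,0.0,0.0,0.0,0],[0.007,0.0,0.0,0.0,0.0,0.0,0]]
[[0.007,0.0,0.001,0.0,0.0,0.0,0],[0.005,0.0,0.0,0.0,0.0,0.0,0],[0.005,0.0,0.001,0.0,0.0,0.0,0],[0.004,0.0,0.001,0.0,0.0,0.0,0],[0.002,0.0,0.0,0.0,0.0,0.0,0]]
[[0.003,0.0,0.001,0.0,0.0,0.0,0]]
end [0.4937 0.1898 0.1295] [3.142 0.    2.37 ]
```

Call:
send_rows:
  series:
    - [0.008,0,0,0,0,0,0]
    - [0.008,0,0,0,0,0,0]
    - [0.008,0,0,0,0,0,0]
    - [0.005,0,-0.003,0,0,0,0]
    - [0.005,0,-0.005,0,0,0,0]

```text
time: 2.92
tool_pos: [0.5823, 0.1049, 0.0981]
tool_rot: [3.14, 0.003, 2.37]
contact_force: [3.1, -1.0, -1.2]
opening: 0.0921
```

Call:
send_rows:
  series:
    - [0.005,0,-0.005,0,0,0,0]
    - [0.005,0,-0.004,0,0,0,0]
    - [0.006,0,-0.004,0,0,0,0]
    - [0,0,0,0,0,0,0]

```text
time: 3.25
tool_pos: [0.5703, 0.1164, 0.1112]
tool_rot: [3.14, 0.002, 2.371]
contact_force: [4.3, -2.7, 2.3]
opening: 0.092
```

Run:
```python
from h import *
s=observe(); print(s['time'],np.round(s['tool_pos'],4),np.round(s['tool_rot'],3),np.round(s['contact_force'],1))
d=cam('scene'); cv2.imwrite('pics/s2.png',cv2.resize(d['color'][150:300,150:450],None,fx=2.5,fy=2.5)[:,:,::-1])
p,R=pose(); a=np.radians(PL); e=p[:2]-CL; print('crate frame',e@[np.cos(a),np.sin(a)],e@[-np.sin(a),np.cos(a)])
```

```text
3.25 [0.5703 0.1164 0.1112] [3.140e+00 2.000e-03 2.371e+00] [ 4.3 -2.7  2.3]
crate frame 0.035169201809195125 0.0006842987156035548
```

View pics/s2.png

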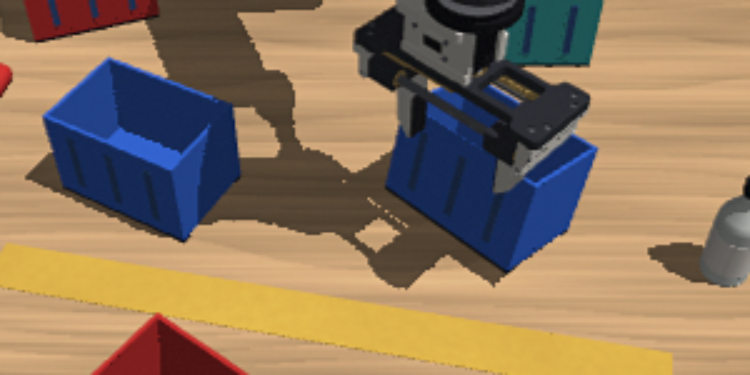

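The crate is tipping: its far bottom edge is off the bench in the crop at (450,240). At about 14° the tool sits where the arc calculation puts it, so I continue along the arc.

Run:
```python
from h import *
plan(tipwps(CL,PL,PL+180,.088,[17,20,23,26,29,32,35,38,41,44,47,50,53,55,57,59,61,62,63,64]),start=(cr(CL,PL,.035,0,.111),RT(PL+180)))
```

```text
[[0.006,0.0,-0.002,0.0,0.0,0.0,0],[0.006,0.0,-0.004,0.0,0.0,0.0,0],[0.006,0.0,-0.003,0.0,0.0,0.0,0],[0.006,0.0,-0.003,0.0,0.0,0.0,0],[0.007,0.0,-0.002,0.0,0.0,0.0,0]]
[[0.006,0.0,-0.003,0.0,0.0,0.0,0],[0.007,0.0,-0.001,0.0,0.0,0.0,0],[0.007,0.0,-0.002,0.0,0.0,0.0,0],[0.007,0.0,-0.001,0.0,0.0,0.0,0],[0.007,0.0,-0.001,0.0,0.0,0.0,0]]
[[0.007,0.0,0.0,0.0,0.0,0.0,0],[0.007,0.0,0.0,0.0,0.0,0.0,0],[0.007,0.0,0.0,0.0,0.0,0.0,0],[0.004,0.0,0.001,0.0,0.0,0.0,0],[0.005,0.0,0.0,0.0,0.0,0.0,0]]
[[0.004,0.0,0.001,0.0,0.0,0.0,0],[0.005,0.0,0.001,0.0,0.0,0.0,0],[0.002,0.0,0.0,0.0,0.0,0.0,0],[0.003,0.0,0.001,0.0,0.0,0.0,0],[0.002,0.0,0.001,0.0,0.0,0.0,0]]
end [0.4905 0.193  0.128 ] [3.142 0.    2.37 ]
```

Call:
send_rows:
  series:
    - [0.006,0,-0.003,0,0,0,0]
    - [0.006,0,-0.004,0,0,0,0]
    - [0.006,0,-0.003,0,0,0,0]
    - [0.006,0,-0.003,0,0,0,0]
    - [0.007,0,-0.002,0,0,0,0]

```text
time: 3.72
tool_pos: [0.5491, 0.137, 0.1258]
tool_rot: [3.14, 0.003, 2.369]
contact_force: [4.4, -4.2, 10.6]
opening: 0.0917
```

Call:
send_rows:
  series:
    - [0.006,0,-0.003,0,0,0,0]
    - [0.007,0,-0.001,0,0,0,0]
    - [0.007,0,-0.002,0,0,0,0]
    - [0.007,0,-0.001,0,0,0,0]
    - [0.007,0,-0.001,0,0,0,0]

```text
time: 4.13
tool_pos: [0.524, 0.1614, 0.1338]
tool_rot: [3.14, 0.001, 2.37]
contact_force: [2.0, -1.3, 7.4]
opening: 0.0919
```

```bash
cat >> h.py <<'E'
def stat(C,psi,name,tilt=True):
    s=observe(); p=np.array(s['tool_pos']); a=np.radians(psi); X=np.array([np.cos(a),np.sin(a)]); e=p[:2]-C
    d=cam('scene'); cv2.imwrite('pics/'+name+'.png',cv2.resize(d['color'][120:300,120:450],None,fx=2.4,fy=2.4)[:,:,::-1])
    print(round(float(s['time']),2),'crate x %.4f y %.4f z %.4f'%(e@X,e@[-X[1],X[0]],p[2]),np.round(s['tool_rot'],3),'F',np.round(s['contact_force'],1))
    # planes of blue pixels near crate: normals from local points
    hsv=cv2.cvtColor(d['color'],cv2.COLOR_RGB2HSV); P=pts(d)
    m=(cv2.inRange(hsv,(105,120,40),(125,255,255))>0)&(np.linalg.norm(P[:,:,:2]-C,axis=2)<.2)&(d['range_z']>0)
    n=np.cross(np.roll(P,-2,1)-np.roll(P,2,1),np.roll(P,-2,0)-np.roll(P,2,0)); n/=np.linalg.norm(n,axis=2,keepdims=True)+1e-12
    m=cv2.erode(m.astype(np.uint8),np.ones((5,5)))>0
    nn=n[m]; nn*=np.sign(((d['T'][:3,3]-P[m])*nn).sum(1))[:,None]
    nx=nn[:,:2]@X; ny=nn[:,:2]@[-X[1],X[0]]; k=(abs(ny)<.25)
    ang=np.degrees(np.arctan2(nn[k,2],nx[k])); h,b=np.histogram(ang,36,(-180,180))
    for i in np.argsort(-h)[:3]:
        q=ang[(ang>b[i]-5)&(ang<b[i]+15)]; print('  face normal elev %.1f  n=%d'%(np.median(q),h[i]))
    g=cv2.inRange(hsv,(45,120,60),(80,255,255)); v,u=np.where(g>0)
    near=np.linalg.norm(P[v,u][:,:2]-C,axis=1)<.15
    print('  green px near crate',near.sum())
E
python3 -c "
from h import *
stat(CL,PL,'s3')"
```

```text
4.13 crate x -0.0300 y 0.0007 z 0.1338 [3.14e+00 1.00e-03 2.37e+00] F [ 2.  -1.3  7.4]
  face normal elev 44.2  n=404
  face normal elev 36.3  n=363
  face normal elev 51.7  n=255
  green px near crate 0
```

View pics/s3.png

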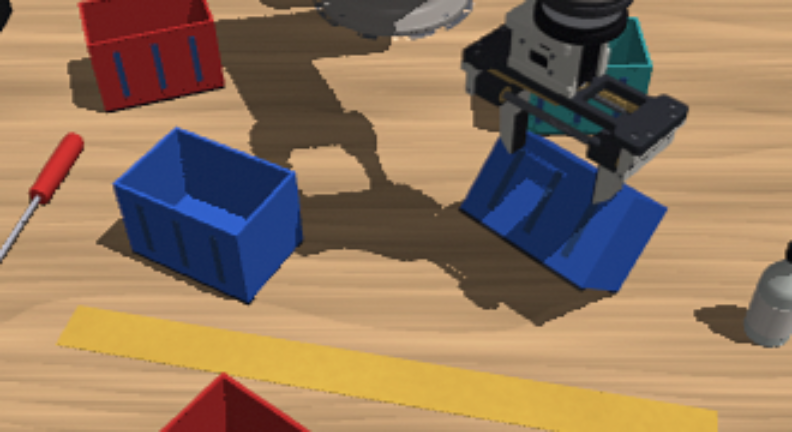

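The left crate, at picture (565,210), is about 44° tipped and matches the plan. I continue to about 63°.

Call:
send_rows:
  series:
    - [0.007,0,0,0,0,0,0]
    - [0.007,0,0,0,0,0,0]
    - [0.007,0,0,0,0,0,0]
    - [0.004,0,0.001,0,0,0,0]
    - [0.005,0,0,0,0,0,0]

```text
time: 4.6
tool_pos: [0.5019, 0.1828, 0.1328]
tool_rot: [3.14, -0.0, 2.37]
contact_force: [0.2, 1.0, 8.3]
opening: 0.0917
```

Call:
send_rows:
  series:
    - [0.004,0,0.001,0,0,0,0]
    - [0.005,0,0.001,0,0,0,0]
    - [0.003,0,0.001,0,0,0,0]
    - [0,0,0,0,0,0,0]

```text
time: 4.93
tool_pos: [0.4921, 0.1912, 0.1285]
tool_rot: [-3.14, -0.002, 2.37]
contact_force: [-0.6, 0.7, 5.0]
opening: 0.0916
```

```bash
python3 -c "
from h import *
stat(CL,PL,'s4')"
```

```text
4.93 crate x -0.0736 y -0.0002 z 0.1285 [-3.14e+00 -2.00e-03  2.37e+00] F [-0.6  0.7  5. ]
  face normal elev 64.8  n=469
  face normal elev 57.7  n=317
  face normal elev 71.4  n=269
  green px near crate 0
```

View pics/s4.png

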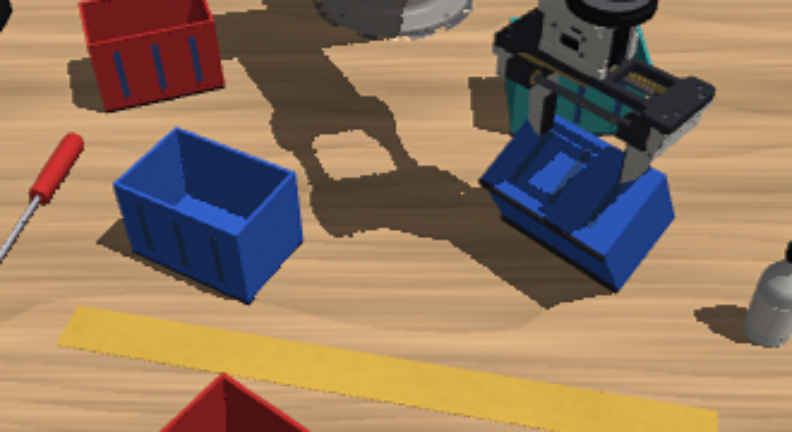

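Call:
send_rows:
  series:
    - [0,0,0,0,0,0,0]
    - [0,0,0,0,0,0,0]
    - [0,0,0,0,0,0,0]
    - [0,0,0,0,0,0,0]
    - [0,0,0,0,0,0,0]

```text
time: 5.4
tool_pos: [0.4932, 0.1904, 0.1287]
tool_rot: [-3.141, -0.001, 2.37]
contact_force: [-0.8, 1.2, 6.4]
opening: 0.0916
```

Run:
```python
from h import *
stat(CL,PL,'s5')
d=cam('scene'); cv2.imwrite('pics/s5z.png',cv2.resize(d['color'][160:250,310:420],None,fx=6,fy=6,interpolation=cv2.INTER_NEAREST)[:,:,::-1])
```

```text
5.4 crate x -0.0722 y 0.0000 z 0.1287 [-3.141e+00 -1.000e-03  2.370e+00] F [-0.8  1.2  6.4]
  face normal elev 64.3  n=367
  face normal elev 56.5  n=319
  face normal elev 71.1  n=226
  green px near crate 0
```

View pics/s5z.png

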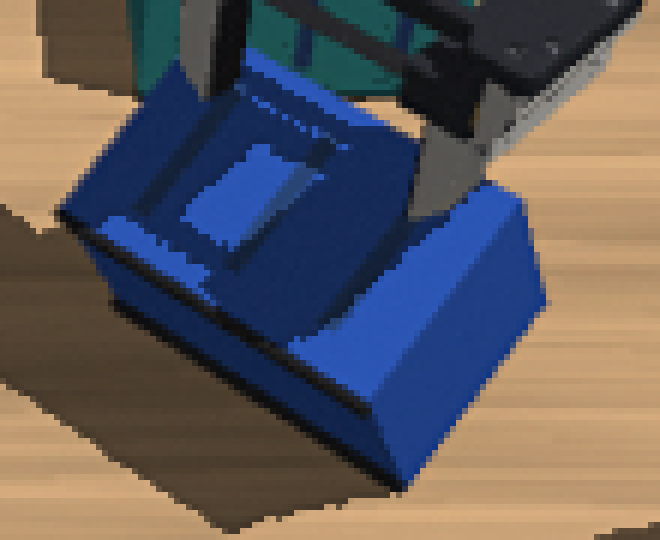

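The zoom shows the underside strip between the two black rubber strips, from (115,270) to (390,450), as plain blue with no white or green. So the left crate is probably not the stamped one. I let it down along the same arc.

Run:
```python
from h import *
plan(tipwps(CL,PL,PL+180,.088,[60,56,52,48,44,40,36,32,28,24,20,17,14,11,8,6,4,2,0])+[(cr(CL,PL,.085,0,.09),RT(PL+180),4)],start=(cr(CL,PL,-.0725,0,.1285),RT(PL+180)))
```

```text
[[-0.006,0.0,-0.002,0.0,0.0,0.0,0],[-0.009,0.0,-0.002,0.0,0.0,0.0,0],[-0.009,0.0,0.0,0.0,0.0,0.0,0],[-0.01,0.0,-0.001,0.0,0.0,0.0,0],[-0.009,0.0,0.001,0.0,0.0,0.0,0]]
[[-0.009,0.0,0.001,0.0,0.0,0.0,0],[-0.009,0.0,0.002,0.0,0.0,0.0,0],[-0.009,0.0,0.002,0.0,0.0,0.0,0],[-0.009,0.0,0.003,0.0,0.0,0.0,0],[-0.009,0.0,0.003,0.0,0.0,0.0,0]]
[[-0.008,0.0,0.005,0.0,0.0,0.0,0],[-0.006,0.0,0.003,0.0,0.0,0.0,0],[-0.006,0.0,0.004,0.0,0.0,0.0,0],[-0.005,0.0,0.004,0.0,0.0,0.0,0],[-0.006,0.0,0.004,0.0,0.0,0.0,0]]
[[-0.003,0.0,0.004,0.0,0.0,0.0,0],[-0.004,0.0,0.003,0.0,0.0,0.0,0],[-0.003,0.0,0.003,0.0,0.0,0.0,0],[-0.003,0.0,0.003,0.0,0.0,0.0,0],[-0.006,0.0,0.0,0.0,0.0,0.0,0]]
[[-0.007,0.0,-0.001,0.0,0.0,0.0,0],[-0.006,0.0,0.0,0.0,0.0,0.0,0],[-0.007,0.0,-0.001,0.0,0.0,0.0,0]]
end [0.6063 0.0804 0.0905] [3.142 0.    2.37 ]
```

Call:
send_rows:
  series:
    - [-0.006,0,-0.002,0,0,0,0]
    - [-0.009,0,-0.002,0,0,0,0]
    - [-0.009,0,0,0,0,0,0]
    - [-0.01,0,-0.001,0,0,0,0]
    - [-0.009,0,0.001,0,0,0,0]

```text
time: 5.92
tool_pos: [0.5256, 0.159, 0.1328]
tool_rot: [3.142, 0.001, 2.369]
contact_force: [1.4, -2.0, 1.8]
opening: 0.0918
```

Call:
send_rows:
  series:
    - [-0.009,0,0.001,0,0,0,0]
    - [-0.009,0,0.002,0,0,0,0]
    - [-0.009,0,0.002,0,0,0,0]
    - [-0.009,0,0.003,0,0,0,0]
    - [-0.009,0,0.003,0,0,0,0]

```text
time: 6.33
tool_pos: [0.5572, 0.1283, 0.1211]
tool_rot: [-3.141, -0.0, 2.37]
contact_force: [2.2, -1.5, 0.3]
opening: 0.092
```

Call:
send_rows:
  series:
    - [-0.008,0,0.005,0,0,0,0]
    - [-0.006,0,0.003,0,0,0,0]
    - [-0.006,0,0.004,0,0,0,0]
    - [-0.005,0,0.004,0,0,0,0]
    - [-0.006,0,0.004,0,0,0,0]

```text
time: 6.75
tool_pos: [0.5791, 0.1071, 0.1013]
tool_rot: [-3.141, -0.0, 2.37]
contact_force: [0.8, -1.5, -2.2]
opening: 0.0919
```

Call:
send_rows:
  series:
    - [-0.003,0,0.004,0,0,0,0]
    - [-0.004,0,0.003,0,0,0,0]
    - [-0.003,0,0.003,0,0,0,0]
    - [-0.003,0,0.002,0,0,0,0]
    - [-0.006,0,0,0,0,0,0]

```text
time: 7.17
tool_pos: [0.5912, 0.0949, 0.0887]
tool_rot: [-3.14, -0.003, 2.37]
contact_force: [-0.6, 0.2, -0.3]
opening: 0.092
```

Call:
send_rows:
  series:
    - [-0.007,0,0,0,0,0,0]
    - [-0.007,0,0,0,0,0,0]
    - [-0.007,0,0,0,0,0,0]
    - [0,0,-0.03,0,0,0,0]
    - [0,0,-0.04,0,0,0,0]

```text
time: 7.58
tool_pos: [0.6057, 0.0788, 0.1568]
tool_rot: [-3.136, -0.006, 2.369]
contact_force: [0.3, 0.4, -0.4]
opening: 0.0919
```

Run:
```python
from h import *
s=observe(); print(s['time'],np.round(s['tool_pos'],4),np.round(s['tool_rot'],3),np.round(s['qpos'],2),np.round(s['contact_force'],1))
crates(); save(cam('scene'),'s6')
p,R=pose()
p,R=plan([(p+[0,0,.03],RT(PL+180),None),(cr(CR,PR,.085,0,.20),RT(PR+180),None),(cr(CR,PR,.085,0,.088),RT(PR+180),None)])
```

```text
7.5833 [0.6057 0.0788 0.1568] [-3.136 -0.006  2.369] [ 0.    0.56  1.37  0.    1.22 -0.79] [ 0.3  0.4 -0.4]
top px [211. 176.] ctr [598.7 132.9] size [99.8 38.9] yaw -20.4 zmed top [0.002 0.015 0.104] 90
top px [335. 213.] ctr [ 496.9 -180.7] size [149.5  99.7] yaw -28.2 zmed top [0.005 0.014 0.103] 313
scene px [208. 208.] ctr [ 496.9 -179.5] size [151.4 103.6] yaw -27.7 zmed top [0.005 0.059 0.1  ] 551
scene px [342. 227.] ctr [543.3 140.9] size [152.1 102.4] yaw -43.8 zmed top [0.005 0.055 0.101] 454
[[0.0,0.0,-0.03,0.005,0.005,-0.001,0],[-0.023,-0.03,-0.001,0.0,0.0,-0.035,0],[-0.021,-0.031,-0.001,0.0,0.0,-0.035,0],[-0.021,-0.032,0.0,0.0,0.0,-0.035,0],[-0.019,-0.032,-0.001,0.0,0.0,-0.035,0]]
[[-0.018,-0.033,-0.001,0.0,0.0,-0.035,0],[-0.017,-0.034,-0.001,0.0,0.0,-0.035,0],[-0.016,-0.034,-0.001,0.0,0.0,-0.036,0],[-0.015,-0.035,-0.001,0.0,0.0,-0.035,0],[0.0,0.0,0.037,0.0,0.0,0.0,0]]
[[0.0,0.0,0.038,0.0,0.0,0.0,0],[0.0,0.0,0.037,0.0,0.0,0.0,0]]
end [ 0.5715 -0.2203  0.0884] [3.141 0.    2.652]
```

View pics/s6.png

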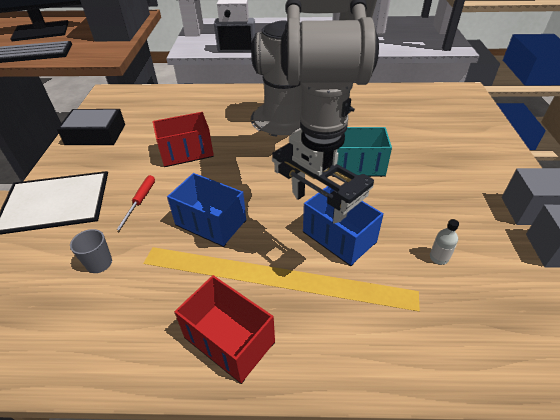

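The left crate stands again, at scene (342,227), within 2 mm of its old place. Next is the right crate.

Call:
send_rows:
  series:
    - [0,0,-0.03,0,0,0,0]
    - [-0.023,-0.03,0,0,0,-0.035,0]
    - [-0.021,-0.031,-0.001,0,0,-0.035,0]
    - [-0.021,-0.032,0,0,0,-0.035,0]
    - [-0.019,-0.032,-0.001,0,0,-0.035,0]

```text
time: 8.15
tool_pos: [0.5875, -0.0714, 0.1908]
tool_rot: [-3.141, -0.001, 2.512]
contact_force: [0.4, -0.4, -1.1]
opening: 0.0915
```

Call:
send_rows:
  series:
    - [-0.018,-0.033,0,0,0,-0.035,0]
    - [-0.017,-0.034,0,0,0,-0.035,0]
    - [-0.016,-0.034,0,0,0,-0.036,0]
    - [-0.015,-0.035,0,0,0,-0.035,0]
    - [0,0,0,0,0,0,0]

```text
time: 8.57
tool_pos: [0.5675, -0.2268, 0.1904]
tool_rot: [-3.139, -0.0, 2.647]
contact_force: [-1.2, 0.4, -0.1]
opening: 0.0918
```

Call:
send_rows:
  series:
    - [0,0,0,0,0,0,0]

```text
time: 8.65
tool_pos: [0.5682, -0.222, 0.1904]
tool_rot: [3.141, -0.002, 2.647]
contact_force: [-0.3, 1.1, -0.7]
opening: 0.092
```

Run:
```python
from h import *
stat(CR,PR,'s7')
p,R=plan([(cr(CR,PR,.085,0,.088),RT(PR+180),None)])
```

```text
8.65 crate x 0.0830 y -0.0033 z 0.1904 [ 3.141e+00 -2.000e-03  2.647e+00] F [-0.3  1.1 -0.7]
  face normal elev -1.3  n=679
  face normal elev 1.0  n=634
  face normal elev 8.3  n=99
  green px near crate 0
[[-0.001,0.001,0.034,0.0,-0.001,-0.001,0],[-0.001,0.0,0.034,0.0,0.0,-0.001,0],[-0.001,0.001,0.035,0.001,-0.001,-0.001,0]]
end [ 0.5721 -0.2199  0.0876] [-3.141 -0.     2.652]
```

Call:
send_rows:
  series:
    - [0,-0.001,0.034,0,0,-0.002,0]
    - [0,-0.001,0.034,0,0,-0.002,0]
    - [0,-0.001,0.034,0,0,-0.001,0]
    - [0,0,0,0,0,0,0]
    - [0,0,0,0,0,0,0]

```text
time: 9.12
tool_pos: [0.5671, -0.2207, 0.0885]
tool_rot: [3.141, -0.004, 2.657]
contact_force: [0.1, -0.5, 0.1]
opening: 0.0917
```

Run:
```python
from h import *
stat(CR,PR,'s8')
```

```text
9.12 crate x 0.0814 y -0.0027 z 0.0885 [ 3.141 -0.004  2.657] F [ 0.1 -0.5  0.1]
  face normal elev -1.1  n=296
  face normal elev 0.9  n=289
  face normal elev 7.8  n=30
  green px near crate 0
```

View pics/s8.png

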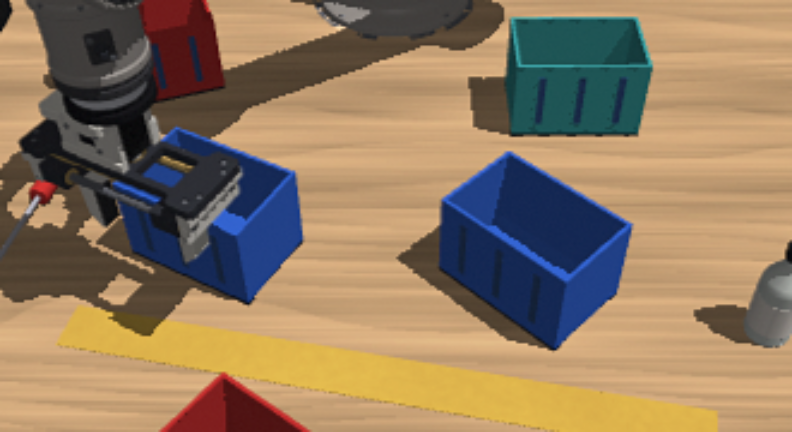

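The gripper is standing off the right crate's far wall, with fingers at picture (105,205) and (195,240). I run the same arc here.

Call:
send_rows:
  series:
    - [0.007,0,0,0,0,0,0]
    - [0.007,0,0,0,0,0,0]
    - [0.006,0,0,0,0,0,0]
    - [0.005,0,-0.003,0,0,0,0]
    - [0.005,0,-0.005,0,0,0,0]

```text
time: 9.58
tool_pos: [0.5414, -0.2087, 0.0989]
tool_rot: [3.141, 0.003, 2.656]
contact_force: [2.5, 0.1, -0.4]
opening: 0.0919
```

Call:
send_rows:
  series:
    - [0.005,0,-0.005,0,0,0,0]
    - [0.005,0,-0.004,0,0,0,0]
    - [0.006,0,-0.004,0,0,0,0]
    - [0,0,0,0,0,0,0]

```text
time: 9.92
tool_pos: [0.5268, -0.2012, 0.1121]
tool_rot: [-3.141, 0.002, 2.656]
contact_force: [2.3, -0.7, -0.4]
opening: 0.0918
```

Run:
```python
from h import *
stat(CR,PR,'s9')
```

```text
9.92 crate x 0.0367 y -0.0044 z 0.1121 [-3.141e+00  2.000e-03  2.656e+00] F [ 2.3 -0.7 -0.4]
  face normal elev 13.6  n=539
  face normal elev 9.0  n=361
  face normal elev 19.6  n=190
  green px near crate 0
```

View pics/s9.png

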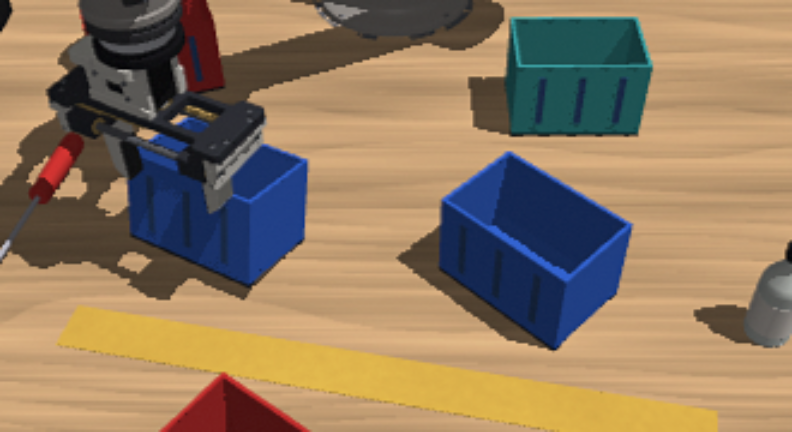

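Call:
send_rows:
  series:
    - [0.007,0,-0.002,0,0,0,0]
    - [0.006,0,-0.003,0,0,0,0]
    - [0.006,0,-0.003,0,0,0,0]
    - [0.006,0,-0.003,0,0,0,0]
    - [0.007,0,-0.002,0,0,0,0]

```text
time: 10.38
tool_pos: [0.5014, -0.1878, 0.1261]
tool_rot: [-3.142, 0.008, 2.656]
contact_force: [5.4, -2.1, 12.5]
opening: 0.092
```

Call:
send_rows:
  series:
    - [0.006,0,-0.003,0,0,0,0]
    - [0.007,0,-0.001,0,0,0,0]
    - [0.007,0,-0.002,0,0,0,0]
    - [0.007,0,-0.001,0,0,0,0]
    - [0.007,0,-0.001,0,0,0,0]

```text
time: 10.8
tool_pos: [0.4703, -0.1714, 0.1338]
tool_rot: [-3.141, 0.006, 2.656]
contact_force: [3.5, -0.9, 12.5]
opening: 0.0921
```

Run:
```python
from h import *
stat(CR,PR,'s10')
```

```text
10.8 crate x -0.0272 y -0.0047 z 0.1338 [-3.141  0.006  2.656] F [ 3.5 -0.9 12.5]
  face normal elev 43.3  n=367
  face normal elev 37.1  n=328
  face normal elev 51.3  n=192
  green px near crate 0
```

View pics/s10.png

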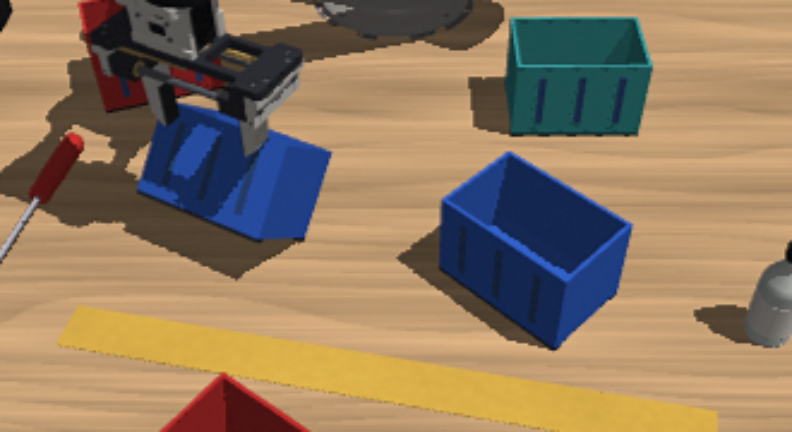

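The right crate, at picture (235,175), is at about 43°. Continuing.

Call:
send_rows:
  series:
    - [0.007,0,0,0,0,0,0]
    - [0.007,0,0,0,0,0,0]
    - [0.007,0,0,0,0,0,0]
    - [0.005,0,0.001,0,0,0,0]
    - [0.006,0,0,0,0,0,0]

```text
time: 11.27
tool_pos: [0.4407, -0.1557, 0.132]
tool_rot: [-3.141, 0.002, 2.656]
contact_force: [0.1, -0.6, 8.2]
opening: 0.0919
```

Call:
send_rows:
  series:
    - [0.005,0,0.001,0,0,0,0]
    - [0.005,0,0.001,0,0,0,0]
    - [0.003,0,0.001,0,0,0,0]
    - [0,0,0,0,0,0,0]

```text
time: 11.6
tool_pos: [0.4278, -0.1489, 0.1276]
tool_rot: [-3.141, -0.002, 2.656]
contact_force: [-0.8, 0.7, 3.0]
opening: 0.092
```

Run:
```python
from h import *
stat(CR,PR,'s11')
d=cam('scene'); cv2.imwrite('pics/s11z.png',cv2.resize(d['color'][140:230,160:270],None,fx=6,fy=6,interpolation=cv2.INTER_NEAREST)[:,:,::-1])
```

```text
11.6 crate x -0.0753 y -0.0049 z 0.1276 [-3.141e+00 -2.000e-03  2.656e+00] F [-0.8  0.7  3. ]
  face normal elev 65.0  n=403
  face normal elev 58.1  n=266
  face normal elev 71.1  n=245
  green px near crate 76
```

View pics/s11z.png

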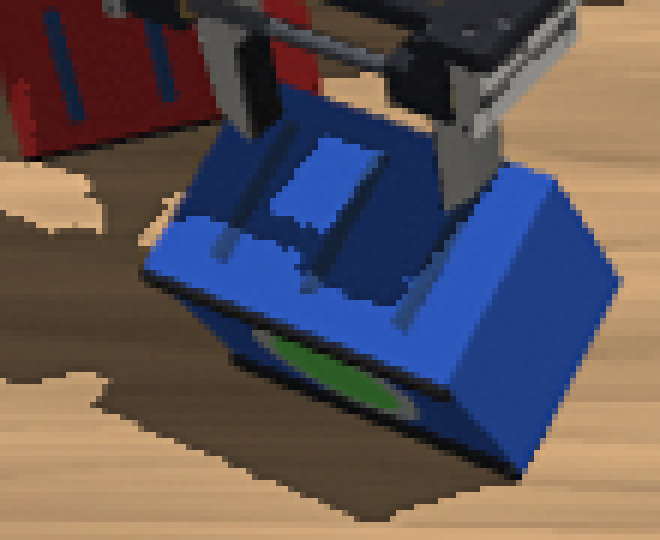

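The green stamp in its white ring shows at zoom (335,375), so the right crate is the stamped one. I hold half a second, then lower it.

Call:
send_rows:
  series:
    - [0,0,0,0,0,0,0]
    - [0,0,0,0,0,0,0]
    - [0,0,0,0,0,0,0]
    - [0,0,0,0,0,0,0]
    - [0,0,0,0,0,0,0]

```text
time: 12.12
tool_pos: [0.429, -0.1495, 0.1278]
tool_rot: [-3.141, -0.0, 2.656]
contact_force: [-1.2, 1.1, 5.2]
opening: 0.0917
```

Call:
send_rows:
  series:
    - [-0.007,0,-0.002,0,0,0,0]
    - [-0.009,0,-0.002,0,0,0,0]
    - [-0.009,0,-0.001,0,0,0,0]
    - [-0.01,0,-0.001,0,0,0,0]
    - [-0.01,0,0.001,0,0,0,0]

```text
time: 12.53
tool_pos: [0.4701, -0.1713, 0.1329]
tool_rot: [-3.141, 0.001, 2.656]
contact_force: [1.3, -0.1, 1.7]
opening: 0.092
```

Call:
send_rows:
  series:
    - [-0.009,0,0.001,0,0,0,0]
    - [-0.009,0,0.002,0,0,0,0]
    - [-0.009,0,0.002,0,0,0,0]
    - [-0.009,0,0.003,0,0,0,0]
    - [-0.009,0,0.003,0,0,0,0]

```text
time: 12.95
tool_pos: [0.5093, -0.1919, 0.1212]
tool_rot: [-3.142, 0.0, 2.656]
contact_force: [1.3, -1.3, -2.0]
opening: 0.0918
```

Call:
send_rows:
  series:
    - [-0.008,0,0.005,0,0,0,0]
    - [-0.006,0,0.003,0,0,0,0]
    - [-0.006,0,0.004,0,0,0,0]
    - [-0.005,0,0.004,0,0,0,0]
    - [-0.006,0,0.004,0,0,0,0]

```text
time: 13.37
tool_pos: [0.5364, -0.2062, 0.1014]
tool_rot: [-3.141, 0.0, 2.656]
contact_force: [2.9, -1.1, 0.2]
opening: 0.0919
```

Call:
send_rows:
  series:
    - [-0.003,0,0.004,0,0,0,0]
    - [-0.004,0,0.003,0,0,0,0]
    - [-0.003,0,0.003,0,0,0,0]
    - [-0.003,0,0.002,0,0,0,0]
    - [-0.006,0,0,0,0,0,0]

```text
time: 13.78
tool_pos: [0.5513, -0.214, 0.0886]
tool_rot: [-3.142, -0.004, 2.656]
contact_force: [0.9, 0.3, -1.0]
opening: 0.0917
```

Call:
send_rows:
  series:
    - [-0.007,0,0,0,0,0,0]
    - [-0.007,0,0,0,0,0,0]
    - [-0.007,0,0,0,0,0,0]
    - [0,0,-0.03,0,0,0,0]
    - [0,0,-0.04,0,0,0,0]

```text
time: 14.2
tool_pos: [0.5695, -0.2237, 0.1565]
tool_rot: [3.142, -0.009, 2.656]
contact_force: [1.2, -1.2, 0.2]
opening: 0.0917
```

Call:
send_rows:
  series:
    - [0,0,-0.04,0,0,0,0]
    - [0,0,0,0,0,0,0]

```text
time: 14.37
tool_pos: [0.5747, -0.2264, 0.2085]
tool_rot: [-3.141, 0.014, 2.656]
contact_force: [1.0, -0.1, 1.2]
opening: 0.0923
```

Run:
```python
from h import *
s=observe(); print(s['time'],np.round(s['tool_pos'],4),np.round(s['tool_rot'],3),np.round(s['qpos'],2),np.round(s['contact_force'],1))
crates(); save(cam('scene'),'s12')
```

```text
14.3667 [ 0.5747 -0.2264  0.2085] [-3.141  0.014  2.656] [-0.5   0.52  1.29 -0.    1.32 -1.58] [ 1.  -0.1  1.2]
top px [215. 194.] ctr [544.4 140.2] size [151.8  98.3] yaw -44.0 zmed top [0.005 0.014 0.103] 329
top px [315. 203.] ctr [ 522.5 -130. ] size [38.4 99.6] yaw 64.2 zmed top [0.006 0.015 0.104] 95
scene px [209. 209.] ctr [ 495.7 -179. ] size [152.4 102.6] yaw -27.4 zmed top [0.004 0.057 0.101] 496
scene px [342. 223.] ctr [543.3 142.1] size [151.1 103.1] yaw -44.0 zmed top [0.005 0.058 0.1  ] 598
```

View pics/s12.png

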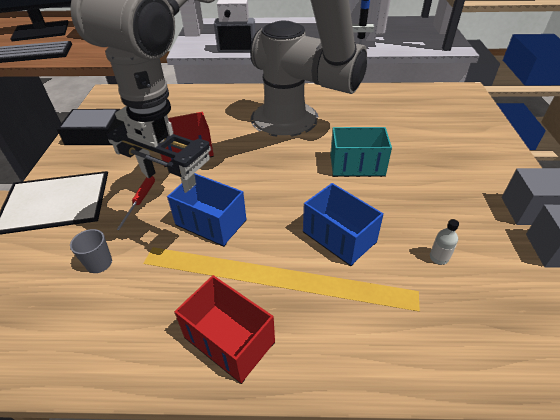

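Both crates stand flat, with the right one at about (0.496, -0.179) and yaw -27.6°. Next I bring the gripper to its near side, tilted 35°, and push low.

Run:
```python
from h import *
C=np.array([.4957,-.1795]); ps=-27.7
s=observe(); print(np.round(s['tool_pos'],4),np.round(s['tool_rot'],3))
T=RT(ps+180,-35); print('tool z',T.apply([0,0,1]).round(2))
plan([(cr(C,ps,-.06,0,.20),RT(ps+180,-20),None),(cr(C,ps,-.105,0,.12),T,None),(cr(C,ps,-.09,0,.024),T,None)],wmax=.1)
```

```text
[ 0.5713 -0.2245  0.1998] [-3.142  0.     2.656]
tool z [ 0.51 -0.27 -0.82]
[[0.037,0.001,0.0,0.0,-0.087,-0.001,0],[0.037,0.001,-0.003,0.0,-0.087,0.0,0],[0.036,0.001,-0.007,0.0,-0.088,-0.001,0],[0.036,0.002,-0.009,0.0,-0.087,0.0,0],[0.023,0.0,0.02,0.0,-0.087,0.0,0]]
[[0.025,0.0,0.017,0.0,-0.088,0.0,0],[0.026,0.0,0.016,0.0,-0.087,0.0,0],[0.014,0.0,0.029,0.0,0.0,0.0,0],[0.015,0.0,0.029,0.0,0.0,0.0,0],[0.014,0.0,0.029,0.0,0.0,0.0,0]]
end [ 0.4161 -0.1373  0.0241] [-3.141  0.611  2.658]
```

Call:
send_rows:
  series:
    - [0.037,0.001,0,0,-0.087,-0.001,0]
    - [0.037,0.001,-0.003,0,-0.087,0,0]
    - [0.036,0.001,-0.007,0,-0.088,-0.001,0]
    - [0.036,0.002,-0.009,0,-0.087,0,0]
    - [0.023,0,0.02,0,-0.087,0,0]

```text
time: 14.93
tool_pos: [0.4307, -0.1444, 0.1781]
tool_rot: [-3.141, 0.422, 2.659]
contact_force: [1.7, -0.6, -2.0]
opening: 0.0917
```

Call:
send_rows:
  series:
    - [0.025,0,0.017,0,-0.088,0,0]
    - [0.026,0,0.016,0,-0.087,0,0]
    - [0,0,0,0,0,0,0]
    - [0,0,0,0,0,0,0]

```text
time: 15.27
tool_pos: [0.4083, -0.1339, 0.1609]
tool_rot: [3.139, 0.533, 2.658]
contact_force: [0.7, -0.9, 0.9]
opening: 0.0916
```

Run:
```python
from h import *
C=np.array([.4957,-.1795]); ps=-27.7
stat(C,ps,'s13')
T=RT(ps+180,-35)
plan([(cr(C,ps,-.09,0,.024),T,None)])
save(cam('top'),'t13')
```

```text
15.27 crate x -0.0985 y -0.0003 z 0.1609 [3.139 0.533 2.658] F [ 0.7 -0.9  0.9]
  face normal elev -1.3  n=703
  face normal elev 0.9  n=623
  face normal elev 8.4  n=103
  green px near crate 0
[[0.016,0.0,0.03,0.001,-0.019,0.0,0],[0.017,0.0,0.031,0.0,-0.018,0.0,0],[0.017,0.0,0.03,0.001,-0.019,0.0,0],[0.018,0.0,0.029,0.0,-0.018,0.0,0]]
end [ 0.4161 -0.1379  0.0242] [3.141 0.61  2.658]
```

View pics/s13.png

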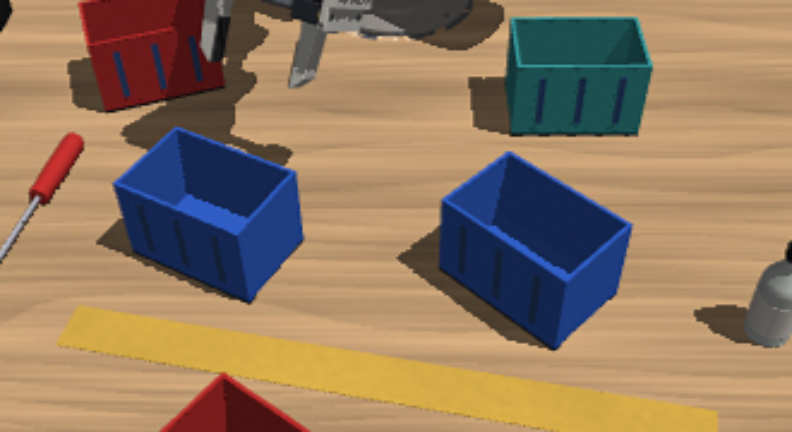

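Call:
send_rows:
  series:
    - [0.016,0,0.03,0,-0.019,0,0]
    - [0.017,0,0.03,0,-0.018,0,0]
    - [0.017,0,0.028,0,-0.018,0,0]
    - [0,0,0,0,0,0,0]

```text
time: 15.7
tool_pos: [0.4132, -0.1406, 0.1424]
tool_rot: [3.129, 0.493, 2.658]
contact_force: [-0.1, -0.9, -0.5]
opening: 0.0918
```

Run:
```python
from h import *
C=np.array([.4957,-.1795]); ps=-27.7
stat(C,ps,'s14'); s=observe(); print(np.round(s['qpos'],2))
T=RT(ps+180,-35)
plan([(cr(C,ps,-.09,0,.024),T,None)])
save(cam('top'),'t14')
```

```text
15.7 crate x -0.0911 y -0.0039 z 0.1424 [3.129 0.493 2.658] F [-0.1 -0.9 -0.5]
  face normal elev 1.2  n=722
  face normal elev -1.2  n=711
  face normal elev 8.4  n=114
  green px near crate 0
[-0.53  0.09  2.28  0.12  0.28 -1.73]
[[0.018,0.001,0.035,0.004,-0.039,0.0,0],[0.02,0.001,0.034,0.004,-0.04,-0.001,0],[0.021,0.001,0.034,0.004,-0.039,0.0,0]]
end [ 0.4161 -0.1377  0.024 ] [3.141 0.611 2.658]
```

View pics/t14.png

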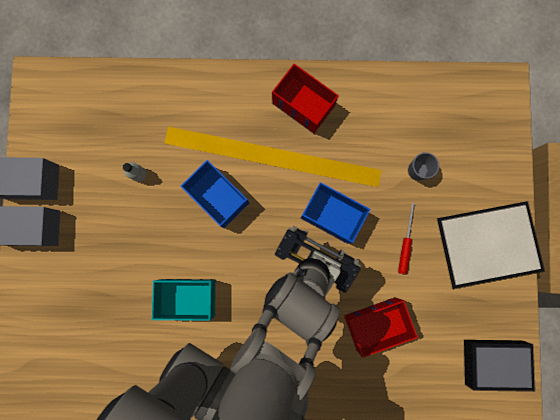

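```bash
cat > kin.py <<'E'
import numpy as np
from scipy.optimize import least_squares
D=[(.342,1.524,1.275,.5197,.227),(.52,1.29,1.33,.610,.2086),(.56,1.37,1.22,.606,.1568),(.09,2.28,.28,.430,.1424),(.52,1.29,1.32,.611,.2085)]
def f(x,a,b,c): L1,L2,d,h=x; return np.array([L1*np.sin(a)+L2*np.sin(a+b)+d*np.sin(a+b+c),h+L1*np.cos(a)+L2*np.cos(a+b)+d*np.cos(a+b+c)])
s=least_squares(lambda x:np.concatenate([f(x,*e[:3])-e[3:] for e in D]),[.4,.4,.2,.3]); print(s.x.round(3),np.abs(s.fun).max())
X=s.x
for r,z in [(.40,.033),(.43,.033),(.46,.033),(.55,.033),(.43,.12),(.46,.12)]:
  for t in [0,10,15,20,25]:
    t_=np.radians(t)
    q=least_squares(lambda q:np.append(f(X,*q)-[r,z],sum(q)-(np.pi-t_)),[.1,2.2,.8]).x
    print(r,z,t,q.round(2))
E
python3 kin.py
```

```text
[0.529 0.354 0.288 0.121] 0.0044991132020930635
0.4 0.033 0 [0.38 2.15 0.61]
0.4 0.033 10 [0.33 2.28 0.36]
0.4 0.033 15 [0.31 2.35 0.22]
0.4 0.033 20 [0.3  2.42 0.07]
0.4 0.033 25 [ 0.3   2.49 -0.09]
0.43 0.033 0 [0.42 2.07 0.65]
0.43 0.033 10 [0.37 2.21 0.39]
0.43 0.033 15 [0.35 2.28 0.26]
0.43 0.033 20 [0.33 2.35 0.11]
0.43 0.033 25 [ 0.33  2.42 -0.04]
0.46 0.033 0 [0.46 1.99 0.69]
0.46 0.033 10 [0.4  2.13 0.43]
0.46 0.033 15 [0.38 2.2  0.3 ]
0.46 0.033 20 [0.37 2.27 0.15]
0.46 0.033 25 [ 0.37  2.34 -0.  ]
0.55 0.033 0 [0.58 1.74 0.82]
0.55 0.033 10 [0.52 1.89 0.56]
0.55 0.033 15 [0.5  1.96 0.42]
0.55 0.033 20 [0.48 2.04 0.28]
0.55 0.033 25 [0.47 2.11 0.13]
0.43 0.12 0 [0.29 1.95 0.9 ]
0.43 0.12 10 [0.22 2.08 0.67]
0.43 0.12 15 [0.19 2.14 0.55]
0.43 0.12 20 [0.16 2.21 0.43]
0.43 0.12 25 [0.14 2.28 0.29]
0.46 0.12 0 [0.34 1.87 0.93]
0.46 0.12 10 [0.27 2.01 0.7 ]
0.46 0.12 15 [0.23 2.07 0.57]
0.46 0.12 20 [0.21 2.14 0.44]
0.46 0.12 25 [0.19 2.21 0.31]
```

Run:
```python
from h import *
C=np.array([.4957,-.1795]); ps=-27.7
T=RT(ps+180,-10)
s=observe();print(s['time'],np.round(s['tool_pos'],4))
plan([(cr(C,ps,-.085,0,.12),T,4),(cr(C,ps,-.085,0,.037),T,3)])
```

```text
15.8 [ 0.4128 -0.1402  0.1429]
[[0.001,0.001,0.006,0.003,0.08,0.0,0],[0.001,0.001,0.006,0.003,0.08,0.001,0],[0.0,0.001,0.006,0.003,0.079,0.0,0],[0.0,0.001,0.006,0.003,0.08,0.001,0],[0.005,0.0,0.027,0.0,0.0,0.0,0]]
[[0.005,0.0,0.027,0.0,0.0,0.0,0],[0.005,0.0,0.028,0.0,0.0,0.0,0]]
end [ 0.4204 -0.1394  0.0365] [3.141 0.175 2.658]
```

Call:
send_rows:
  series:
    - [0.001,0.001,0.006,0.003,0.08,0,0]
    - [0.001,0.001,0.006,0.003,0.08,0,0]
    - [0,0.001,0.006,0.003,0.08,0,0]
    - [0,0.001,0.006,0.003,0.08,0,0]
    - [0,0,0,0,0,0,0]

```text
time: 16.22
tool_pos: [0.423, -0.1407, 0.1204]
tool_rot: [-3.141, 0.174, 2.661]
contact_force: [0.2, -0.9, 0.7]
opening: 0.0917
```

Run:
```python
from h import *
C=np.array([.4957,-.1795]); ps=-27.7
T=RT(ps+180,-10)
stat(C,ps,'s15')
plan([(cr(C,ps,-.085,0,.037),T,None)])
```

```text
16.22 crate x -0.0824 y 0.0006 z 0.1204 [-3.141  0.174  2.661] F [ 0.2 -0.9  0.7]
  face normal elev 1.3  n=664
  face normal elev -1.0  n=656
  face normal elev 8.3  n=101
  green px near crate 0
[[0.005,0.0,0.027,0.0,0.0,0.001,0],[0.005,0.0,0.027,0.0,0.001,0.001,0],[0.006,-0.001,0.028,0.0,0.0,0.001,0]]
end [ 0.4201 -0.1402  0.0366] [-3.142  0.175  2.658]
```

Call:
send_rows:
  series:
    - [0.005,0,0.027,0,0,0.001,0]
    - [0.005,0,0.027,0,0,0.001,0]
    - [0.006,0,0.028,0,0,0.001,0]
    - [0,0,0,0,0,0,0]

```text
time: 16.6
tool_pos: [0.4153, -0.1366, 0.033]
tool_rot: [3.141, 0.167, 2.657]
contact_force: [-1.1, 1.3, 0.1]
opening: 0.0919
```

Run:
```python
from h import *
C=np.array([.4957,-.1795]); ps=-27.7
T=RT(ps+180,-10)
stat(C,ps,'s16'); print(np.round(observe()['qpos'],2))
plan([(cr(C,ps,-.0594,0,.037),T,3),(cr(C,ps,-.0594+.1363-.01,0,.037),T,12)])
```

```text
16.6 crate x -0.0911 y 0.0006 z 0.0330 [3.141 0.167 2.657] F [-1.1  1.3  0.1]
  face normal elev 1.1  n=658
  face normal elev -1.0  n=651
  face normal elev 8.0  n=88
  green px near crate 0
[-0.49  0.41  2.13  0.    0.43 -1.59]
[[-0.01,0.0,0.001,0.0,-0.002,0.0,0],[-0.01,0.0,0.001,0.0,-0.001,0.0,0],[-0.01,-0.001,0.001,0.0,-0.002,-0.001,0],[-0.01,0.0,0.002,0.0,0.0,0.0,0],[-0.011,0.0,0.002,0.0,0.0,0.0,0]]
[[-0.01,0.0,0.002,0.0,0.0,0.0,0],[-0.011,0.0,0.001,0.0,0.0,0.0,0],[-0.01,0.0,0.002,0.0,0.0,0.0,0],[-0.01,0.0,0.002,0.0,0.0,0.0,0],[-0.011,0.0,0.002,0.0,0.0,0.0,0]]
[[-0.01,0.0,0.002,0.0,0.0,0.0,0],[-0.01,0.0,0.002,0.0,0.0,0.0,0],[-0.011,0.0,0.001,0.0,0.0,0.0,0],[-0.01,0.0,0.002,0.0,0.0,0.0,0],[-0.011,0.0,0.002,0.0,0.0,0.0,0]]
end [ 0.5551 -0.211   0.0372] [3.142 0.174 2.658]
```

View pics/s16.png

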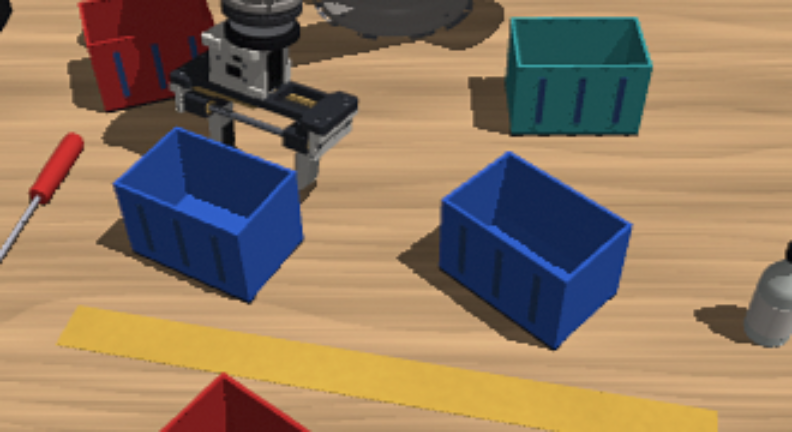

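The gripper stands upright enough behind the right crate, with fingers at picture (222,130) and (308,170). I start pushing.

Call:
send_rows:
  series:
    - [-0.008,0,0.001,0,0,0,0]
    - [-0.008,0,0.001,0,0,0,0]
    - [-0.008,0,0.002,0,0,0,0]
    - [-0.008,0,0.001,0,0,0,0]
    - [-0.008,0,0.002,0,0,0,0]

```text
time: 17.07
tool_pos: [0.4545, -0.1571, 0.0375]
tool_rot: [3.141, 0.172, 2.658]
contact_force: [-6.0, 4.3, 4.6]
opening: 0.0918
```

Run:
```python
from h import *
C=np.array([.4957,-.1795]); ps=-27.7
stat(C,ps,'s17'); crates(views=('scene',))
```

```text
17.07 crate x -0.0469 y 0.0007 z 0.0375 [3.141 0.172 2.658] F [-6.   4.3  4.6]
  face normal elev -1.3  n=698
  face normal elev 1.1  n=663
  face normal elev 8.2  n=85
  green px near crate 0
scene px [204. 212.] ctr [ 510.  -186.5] size [151.9 102.3] yaw -28.3 zmed top [0.005 0.058 0.1  ] 541
scene px [342. 223.] ctr [543.1 141.9] size [151.2 103. ] yaw -44.1 zmed top [0.005 0.058 0.1  ] 607
```

View pics/s17.png

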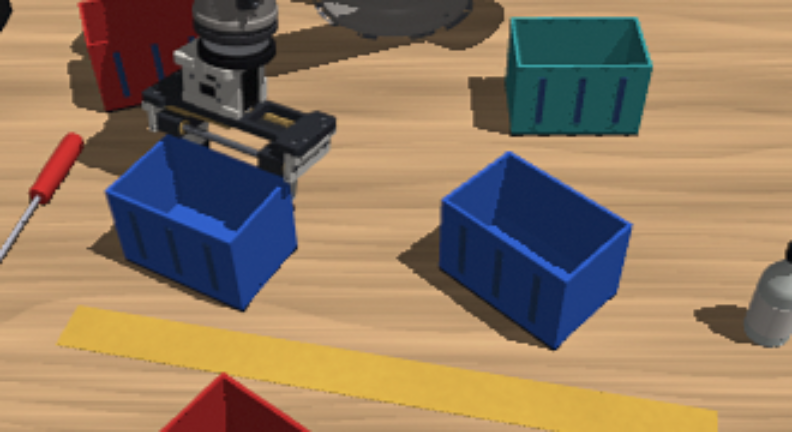

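The right crate slides flat and straight, now at (0.510, -0.187), with about 120 mm still to go.

Call:
send_rows:
  series:
    - [-0.01,0,0.002,0,0,0,0]
    - [-0.01,0,0.002,0,0,0,0]
    - [-0.01,0,0.001,0,0,0,0]
    - [-0.01,0,0.002,0,0,0,0]
    - [-0.01,0,0.002,0,0,0,0]

```text
time: 17.58
tool_pos: [0.4994, -0.1807, 0.0367]
tool_rot: [3.141, 0.172, 2.658]
contact_force: [-6.8, 3.6, 5.1]
opening: 0.0919
```

Call:
send_rows:
  series:
    - [-0.01,0,0.002,0,0,0,0]
    - [-0.01,0,0.002,0,0,0,0]
    - [-0.01,0,0.001,0,0,0,0]
    - [-0.008,0,0.002,0,0,0,0]
    - [-0.006,0,0.001,0,0,0,0]

```text
time: 18.0
tool_pos: [0.5395, -0.2018, 0.0365]
tool_rot: [3.141, 0.173, 2.658]
contact_force: [-6.4, 2.8, 4.8]
opening: 0.0915
```

Run:
```python
from h import *
C=np.array([.4957,-.1795]); ps=-27.7
stat(C,ps,'s18'); crates()
```

```text
18.0 crate x 0.0491 y 0.0006 z 0.0365 [3.141 0.173 2.658] F [-6.4  2.8  4.8]
  face normal elev 1.0  n=681
  face normal elev -0.5  n=662
  face normal elev 93.2  n=105
  green px near crate 0
top px [358. 170.] ctr [ 603.2 -236.6] size [149.5  81.5] yaw -26.4 zmed top [0.006 0.015 0.106] 189
top px [215. 194.] ctr [544.3 139.9] size [151.8  98.4] yaw -43.9 zmed top [0.006 0.014 0.104] 320
scene px [342. 223.] ctr [543.1 141.8] size [150.6 104. ] yaw -44.0 zmed top [0.005 0.058 0.101] 592
scene px [179. 238.] ctr [ 594.1 -230.5] size [151.8 101.7] yaw -28.6 zmed top [0.005 0.056 0.1  ] 587
```

View pics/s18.png

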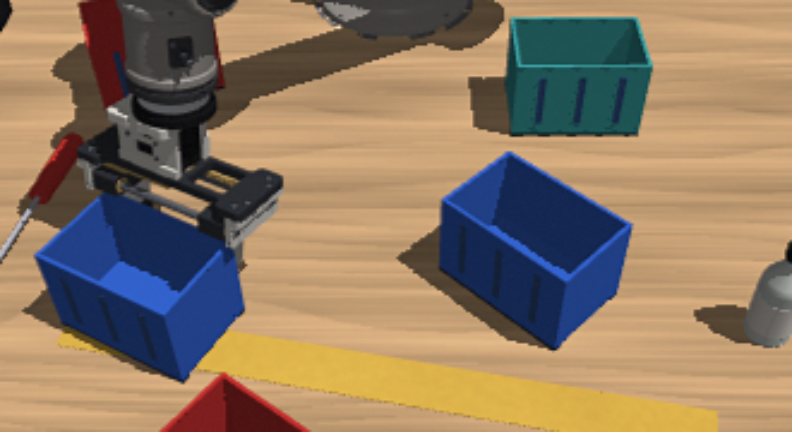

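Call:
send_rows:
  series:
    - [-0.008,0,0.001,0,0,0,0]
    - [-0.007,0,0.001,0,0,0,0]
    - [-0.005,0,0.001,0,0,0,0]
    - [-0.003,0,0.001,0,0,0,0]
    - [0,0,0,0,0,0,0]

```text
time: 18.57
tool_pos: [0.5603, -0.2128, 0.0363]
tool_rot: [3.141, 0.174, 2.658]
contact_force: [-3.6, 2.1, 0.1]
opening: 0.0916
```

```bash
cat > ln.py <<'E'
from h import *
def inl(p):
    e=np.array(p)-[.6617,-.0099]; a=np.radians(-10.99); return e@[np.cos(a),np.sin(a)],e@[-np.sin(a),np.cos(a)]
E
python3 - <<'E'
from ln import *
C=np.array([.4957,-.1795]); ps=-27.7
s=observe(); p=np.array(s['tool_pos']); print(p.round(4),np.round(s['contact_force'],1))
print('by tool contact',inl(cr(p[:2],ps,.0594)[:2]))
crates(views=('scene',))
E
```

```text
[ 0.5603 -0.2128  0.0363] [-3.6  2.1  0.1]
by tool contact (np.float64(-0.003913389363212775), np.float64(-0.2356154531099648))
scene px [342. 223.] ctr [542.9 141.2] size [151.6 102.6] yaw -43.9 zmed top [0.006 0.058 0.1  ] 597
scene px [172. 245.] ctr [ 613.1 -240.3] size [152.7 102.1] yaw -27.8 zmed top [0.005 0.055 0.1  ] 606
```

It is 4 mm short of the centre line, so I nudge it 3 mm more and then back off.

Call:
send_rows:
  series:
    - [-0.003,0,0.001,0,0,0,0]
    - [0,0,0,0,0,0,0]
    - [0.01,0,-0.002,0,0,0,0]
    - [0.02,0,-0.003,0,0,0,0]
    - [0.03,0,-0.005,0,0,0,0]

```text
time: 19.03
tool_pos: [0.5114, -0.1874, 0.036]
tool_rot: [3.142, 0.18, 2.657]
contact_force: [-0.8, 0.6, -0.5]
opening: 0.0918
```

Call:
send_rows:
  series:
    - [0,0,-0.03,0,0,0,0]
    - [0,0,-0.04,0,0,0,0]
    - [0,0,-0.04,0,0,0,0]
    - [0,0,-0.03,0,0,0,0]
    - [0,0,0,0,0,0,0]

```text
time: 19.45
tool_pos: [0.4909, -0.1762, 0.1803]
tool_rot: [3.142, 0.188, 2.658]
contact_force: [0.5, -0.2, 0.6]
opening: 0.0916
```

Run:
```python
from ln import *
s=observe(); print(s['time'],np.round(s['tool_pos'],4),np.round(s['contact_force'],1),np.abs(s['qvel']).max())
crates(); save(cam('scene'),'s20'); save(cam('top'),'t20')
d=cam('top'); P=pts(d)
for nm,(u,v) in dict(glue=(128,168),cup=(424,168),drv=(404,245)).items(): print(nm,P[v,u].round(3))
```

```text
19.45 [ 0.4909 -0.1762  0.1803] [ 0.5 -0.2  0.6] 0.1052683169730679
top px [358. 170.] ctr [ 615.4 -243.1] size [149.5 101.6] yaw -27.2 zmed top [0.006 0.016 0.104] 333
top px [215. 194.] ctr [544.2 140. ] size [151.   98.3] yaw -44.1 zmed top [0.006 0.014 0.103] 326
scene px [342. 223.] ctr [543.3 142.1] size [151.4 103.2] yaw -44.4 zmed top [0.005 0.058 0.101] 600
scene px [172. 245.] ctr [ 615.  -242.2] size [153.  102.3] yaw -27.4 zmed top [0.005 0.056 0.1  ] 656
glue [0.602 0.362 0.118]
cup [ 0.633 -0.439  0.009]
drv [ 0.415 -0.376  0.025]
```

View pics/s20.png

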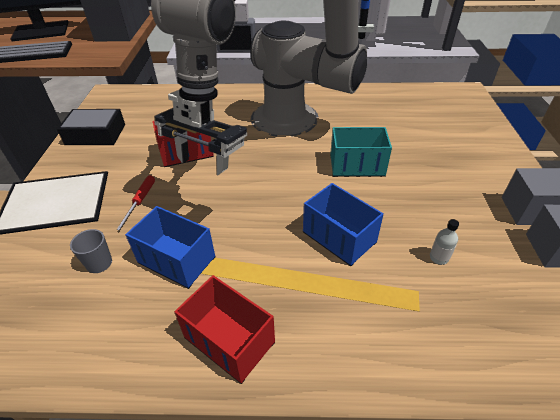

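View pics/t20.png

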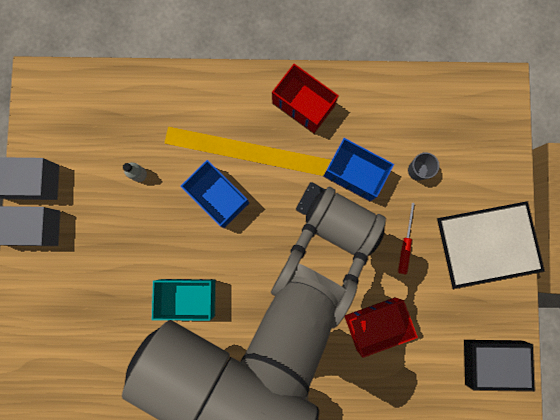

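The stamped crate, at scene (172,245) / top (358,170), stands on the line's right part, about 1 mm off the centre line and about 0.24 m from the line's middle. The other crate is unmoved and the gripper is clear.

Call:
send_rows:
  series:
    - [0,0,0,0,0,0,0]
    - [0,0,0,0,0,0,0]
    - [0,0,0,0,0,0,0]

```text
time: 19.95
tool_pos: [0.4874, -0.1745, 0.1722]
tool_rot: [3.141, 0.173, 2.657]
contact_force: [0.1, -1.0, 0.4]
opening: 0.092
```

Run:
```python
from h import *
print(workorder.hand_in())
```

```text
the job is handed in; nothing more can be done
None
```

I tipped the left crate to about 64° and held it for about half a second. Its underside was plain blue, and I let it back down. I then tipped the right crate to about 65° for as long, saw the green stamp in its white ring, and let it down too. Finally I pushed the right crate low on its near wall onto the dispatch line and handed the job in at about 20 s.

**Last checks:**
- **Stamped crate:** it stands flat, about 1 mm from the line's centre line and about 0.24 m from its middle (the limit is 0.30 m). The two cameras agree to about 1 mm.
- **Other crate:** it stands flat, within about 2 mm of where it started.
- **Glue, cup and screwdriver:** they read unchanged.
- **Gripper:** it is clear of everything.

**Failed on the way:** my first approach for the push, with the tool tilted 35°, stopped at a joint limit. I used a 10° tilt instead, and the crate slid straight.

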